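# Drag the index probe into the board holder's groove

### The arm

A 6-joint arm with a two-finger parallel gripper is mounted at the origin on the work surface. World frame = base frame: x ahead of the robot, y to its left, z up, the work surface at z = 0. Lengths are in m, angles in rad, forces in N, time in s.
With the tool pointing down it reaches from about 0.275 to 0.825 m from the base axis. Payload 5.2 kg.
Tool frame: the origin (TCP) lies at the very end of the fingers, on their centre line; the grasp point (between the pads) lies 19 mm behind it; y points along the fingers, x is the direction in which the jaws open and shut, and the axes are right-handed (so a half turn about y gives the same grasp; the last joint's range is limited). The gripper opens to 93 mm and grips with 3 to 60 N. Pads are 15 mm wide; open, the fingers measure 128 mm over their backs; the gripper's body (75 mm by 188 mm) begins 65 mm behind the grasp point.
Start: joints at [-0.203, 0.259, 1.535, -0, 1.348, -0.203], TCP at [0.55, 0, 0.219] pointing down, gripper open.
Joint ranges: [-3.14, 3.14], [-0.91, 2.08], [0.19, 2.58], [-1.22, 4.36], [0.22, 2.71], [-3.12, 3.12]. Speed limits (rad/s): [2.57, 2.57, 3.14, 3.14, 3.14, 3.14].

### API

Orientations are given as a unit quaternion [w, x, y, z].
In Python, from rig import read_state, get_image, hand_in gives the robot as it stands. The module is installed in compiled form; this text tells all that it offers.
- The arm moves only by the tool send_rows, never from a script. Its argument "plan" is a list of rows, each a list of 3 entries, a list of its own where there are three numbers: the shift along the tool's x, y, z in mm, then the turn about the tool's y in degrees, then the opening, from 0 (shut) to 1 (fully open). In form: [[[x, y, z], roll, hand], ...]. A call has 1 to 5 rows; each row shifts and turns the commanded pose from where the row before left it, along the tool's axes as they then stand; what a row does not reach is not made up. A row lasts 1/10 s, in which the tool goes at most 50 mm and 8.59 degrees, less where a joint would pass 70% of its speed; a pose out of reach is approached as far as the arm can. A call with a gripper value outside its range is refused whole. The fingers move at their own pace and stop on an object; "force" is the grip in N (left out, the last holds). Time passes only in rows, so rows that do not move let the fingers close. It gives the time, the measured TCP pose, the force and the opening at its end, in the units of the state.
- read_state(): the state, without advancing time (a new reading comes with each control period).
- get_image(name): name is "scene" or "side" or "wrist"; returns a dict with "frame" (480x640x3 uint8, red, green, blue), "fov_y" (degrees; the focal length in pixels is half the picture's height over the tangent of half this angle, whatever the lens; pixels are square), "cx", "cy" (the principal point, pixels), "T" (4x4, takes a point from camera to world coordinates). Camera axes: x right, y up, looking along -z (the intrinsics and any distortion apply to the point x, -y, -z); pixel columns grow to the right and rows downward; lengths in m; the calibration is good to about 2 mm. A picture is of the moment at which its call begins. There is no depth.
- hand_in(): hands the job in, once; it reports no verdict.
The state is a dict: "t": time; "q": joint angles; "joint_velocities": joint speeds; "effort": joint torques, N m; "eef_pos": TCP position; "ee_rot": TCP orientation; "force": force on the tool from outside, world axes, zero at the start; "wrist_torque": the same for the moment, N m; "opening": finger opening in m.
Only numpy, scipy, OpenCV 4.12 (cv2) and the standard library are available. Lean on these libraries where they do the work, as an engineer would, in place of code of your own. Each camera call takes 0.05 s, during which the arm holds its last target. There are 200 camera calls.

### The job

Take the index probe with the flat rectangular handle from its rest (leave the round-handled one where it stands). Set its tongue down on the plain part of the board holder's aluminium bed, behind the scribed line, and drag it along the surface, touching all the way, until it drops into the cross groove. Leave it standing there upright, fully home with its flange on the bed, and let go.

Things in the scene. Friction and masses are not known exactly. Their poses are not given: they have to be found in the camera images.
- probe: Index probe to use, upright in a 30 mm high fixed rest; lifts straight out. From below: steel tongue 10 (x) x 40 (y) x 12 mm high, steel flange 44 x 50 x 6 mm, black flat-sided rectangular handle 26 x 46 x 48 mm high (z 18 to 66 mm). 0.16 kg. Origin: centre of the tongue's underside; z up, x across the handle's 26 mm (grip across x), y along the tongue. Same after a half turn.
- pin_probe: The other probe, to be left alone: also black and steel, but with a round knobbed handle 24 to 34 mm across, a round 44 mm flange and a round pin; 68 mm high in all, in a like rest about 16 cm nearer to or farther from the robot. Origin: centre of the pin's underside, z up.
- bed: Board holder's bed: aluminium slab 200 (x) x 120 (y) x 26 mm high, fixed. Origin: centre of its underside; z up, x along it. A dark-floored groove 20 mm wide, 16 mm deep crosses it edge to edge along y, centred at x = +45 mm. Thin dark scribed line across the top at x = -20; behind it means x = -100 to -20. Drag along +x, the tongue parallel to the groove. Top flat and rigid.
- groove (a point): Middle of the groove's mouth: on the groove's centre line, midway across the bed, level with the bed's top (26 mm above the table). Axes as the bed's: x across the groove, y along it, z up. With the probe fully home, its flange lies on the bed and its tongue's underside is 12 mm below this point.
Not all that is in view belongs to the job. Leave any red look-alike of the bed alone.

How it is judged:
On the way, in this order (a step that is already met when the one before it is completed fails the run):
1. the tongue is set down on the plain part of the bed, behind the scribed line (contact force between probe and bed above 0.1 N and x of probe in the frame of groove between -0.145 and -0.06 m and z of probe in the frame of groove between -0.004 and 0.004 m), for 0.05 s.
2. dragged past the line, touching the surface (contact force between probe and bed above 0.05 N and x of probe in the frame of groove between -0.055 and -0.034 m and z of probe in the frame of groove between -0.004 and 0.004 m), for 0.02 s.
3. dragged almost to the groove, still touching the surface (contact force between probe and bed above 0.05 N and x of probe in the frame of groove between -0.03 and -0.01 m and z of probe in the frame of groove between -0.004 and 0.004 m), for 0.02 s.
At the end, for the whole second after the job is handed in: The probe stands at rest in the groove, released: tongue within 8 mm of the groove's centre line and within 45 mm of its middle, its underside at least 9 mm below the bed's top (12 is fully home), upright within 8.6 degrees (x of probe in the frame of groove between -0.008 and 0.008 m and y of probe in the frame of groove between -0.045 and 0.045 m and z of probe in the frame of groove below -0.009 m and angle between probe's own z axis and vertical below 0.15 rad and linear speed of probe below 0.02 m/s); the robot touches nothing.
It fails at once if the round-handled probe is shifted by more than 20 mm or knocked over (distance of pin_probe from where it was at the start of the episode above 0.02 m or angle between pin_probe's own z axis and vertical above 0.5 rad).
It also fails if it takes over 43 s, if anything falls off the work surface, if the arm or the gripper's body presses on something with over 40 N, if the wrist force passes 120 N, or if a joint passes its speed limit or range.

## Working session

There is one attempt and no reset: what is moved stays moved. The work goes in short steps, Python scripts to look and compute and a tool call to move; the robot and the scene stay as the last step left them, time stands still between calls to the robot, and variables do not carry over. Pictures are saved under pics/ and viewed, on a budget of 10 in all, crops included, one or two more only if the job needs it, and the job is handed in when it is done.

Besides the shell and the picture viewer there is one more tool, called after ">>>" by a JSON object that holds its "op" and its "data", one argument or row to a line. send_rows: Moves the arm, as the interface text tells. Its arguments: {"type":"object","properties":{"plan":{"type":"array"},"force":{"type":"number"}},"required":["plan"]}

```bash
mkdir -p pics; cat > h.py <<'E'
import numpy as np, cv2
from rig import read_state, get_image, hand_in
def ray(c,u,v):
    f=240/np.tan(np.radians(c["fov_y"])/2)
    d=np.array([(u-c["cx"])/f,-(v-c["cy"])/f,-1.]); T=np.array(c["T"])
    return T[:3,3],T[:3,:3]@d
def onz(c,u,v,z):
    o,d=ray(c,u,v); return o+d*(z-o[2])/d[2]
def pix(c,p):
    f=240/np.tan(np.radians(c["fov_y"])/2); T=np.array(c["T"])
    q=T[:3,:3].T@(np.array(p)-T[:3,3]); return c["cx"]-f*q[0]/q[2], c["cy"]+f*q[1]/q[2]
def save(n,fr): cv2.imwrite(f"pics/{n}.png",fr[...,::-1])
E
python3 - <<'E'
from h import *
import pickle
d={}
for n in("scene","side","wrist"):
    c=get_image(n); d[n]=c; save(n,c["frame"]); print(n,{k:c[k] for k in c if k not in("frame",)})
pickle.dump(d,open("c0.pkl","wb"))
s=read_state(); print(s)
save("both",cv2.resize(np.vstack([d["scene"]["frame"]]),(640,480)))
E
```

```text
scene {'fov_y': 45.769557983856004, 'cx': 319.8743014302362, 'cy': 241.1442032358737, 'T': array([[ 0.46287255, -0.73764872,  0.491552  ,  0.96654714],
       [ 0.88641768,  0.38295289, -0.26002072, -0.32410959],
       [ 0.0035627 ,  0.55607684,  0.83112325,  0.90293711],
       [ 0.        ,  0.        ,  0.        ,  1.        ]])}
side {'fov_y': 51.3283076055501, 'cx': 313.37724290588324, 'cy': 240.1150151289704, 'T': array([[ 0.86273715,  0.34126224, -0.37312825,  0.13006651],
       [-0.50564438,  0.57802547, -0.64047664, -0.62855045],
       [-0.00289286,  0.74123319,  0.67124138,  0.64083554],
       [ 0.        ,  0.        ,  0.        ,  1.        ]])}
wrist {'fov_y': 60.045757414211174, 'cx': 325.1952348871417, 'cy': 242.26702017113783, 'T': array([[ 9.99999088e-01, -1.18834343e-03,  6.41074451e-04,
         5.50069666e-01],
       [ 9.82723675e-04,  9.66146818e-01,  2.57991008e-01,
         7.15984542e-02],
       [-9.25953959e-04, -2.57990142e-01,  9.66147105e-01,
         3.84474693e-01],
       [ 0.00000000e+00,  0.00000000e+00,  0.00000000e+00,
         1.00000000e+00]])}
{'t': 0.15, 'q': array([-2.02813464e-01,  2.59197899e-01,  1.53580047e+00, -2.48057814e-05,
        1.34801838e+00, -2.02791109e-01]), 'joint_velocities': array([ 0.0005201 , -0.00120176, -0.00302444, -0.00114645,  0.00023377,
       -0.0017747 ]), 'effort': array([ 1.84710952e-03, -4.37643743e+01, -2.84233278e+01,  7.19930883e-02,
        3.80130450e-02, -3.72983607e-06]), 'eef_pos': array([5.49586461e-01, 9.20512634e-05, 2.18009218e-01]), 'ee_rot': array([ 7.07199636e-01, -7.07013568e-01,  5.00856208e-04,  4.88936081e-04]), 'force': array([-0.17006976,  0.83637046,  0.14778024]), 'wrist_torque': array([-0.00299275, -0.01001793,  0.00677928]), 'opening': 0.09273622709021195}
```

View pics/scene.png

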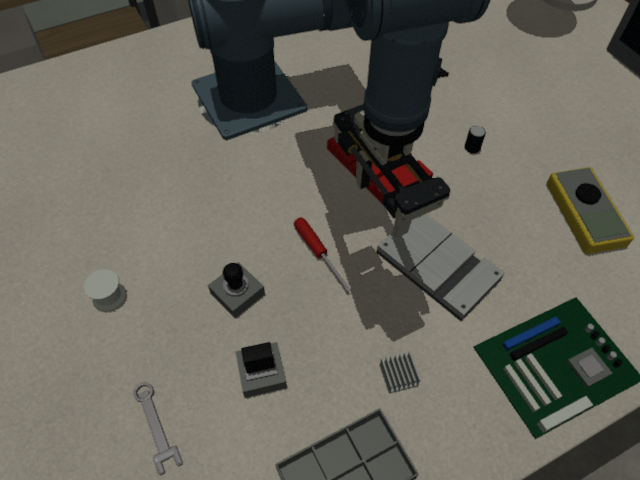

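View pics/side.png

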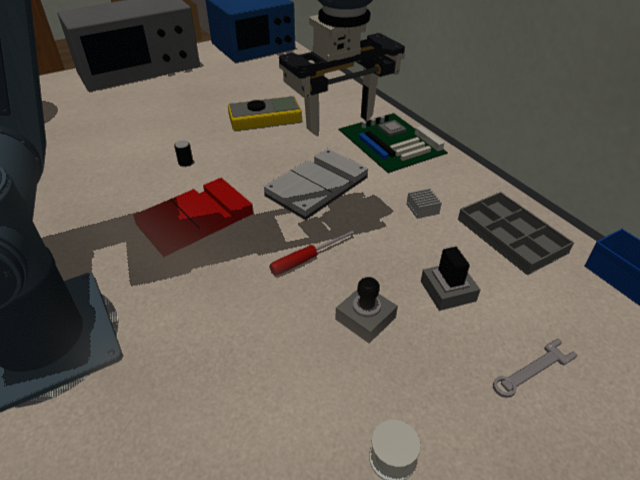

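The scene shows two candidates. The one at scene (260,358) / side (453,268) has a flat black block handle, so it is the probe to use. The one at scene (235,280) / side (368,293) has a round knob, so I leave it. The grey bed is at scene (440,265) and its red look-alike is behind it. Next I confirm this in an enlarged crop and measure.

```bash
python3 - <<'E'
from h import *
import pickle
d=pickle.load(open("c0.pkl","rb"))
S,D=d["scene"],d["side"]
a=S["frame"][325:405,215:305]; b=S["frame"][205:325,365:515]; e=D["frame"][235:315,410:500]; g=D["frame"][140:225,255:380]
R=lambda x,w,h:cv2.resize(x,(w,h),interpolation=cv2.INTER_CUBIC)
save("crop",np.vstack([np.hstack([R(a,360,320),R(e,360,320)]),np.hstack([R(b,350,280),R(g,370,280)])]))
# black handle masks
for n,c,(x0,x1,y0,y1) in(("scene",S,(225,295,335,400)),("side",D,(425,485,240,305))):
    m=(c["frame"].max(2)<40).astype(np.uint8); k=np.zeros_like(m); k[y0:y1,x0:x1]=m[y0:y1,x0:x1]
    cs,_=cv2.findContours(k,0,2); q=max(cs,key=cv2.contourArea); p=cv2.approxPolyDP(q,2,True)[:,0]
    print(n,cv2.contourArea(q),p.tolist())
    for u,v in p: print("  ",(u,v),np.round(onz(c,u,v,.084),4), np.round(onz(c,u,v,.036),4))
    # rest fixed, top at z=.03
for n,c,lo in(("scene",S,(365,515,205,325)),("side",D,(255,380,140,225))):
    x0,x1,y0,y1=lo; f=c["frame"].astype(int); m=((f.max(2)-f.min(2)<16)&(f.max(2)>90)).astype(np.uint8); k=np.zeros_like(m);k[y0:y1,x0:x1]=m[y0:y1,x0:x1]
    k=cv2.morphologyEx(k,cv2.MORPH_CLOSE,np.ones((9,9)));cs,_=cv2.findContours(k,0,2);q=cv2.convexHull(max(cs,key=cv2.contourArea));p=cv2.approxPolyDP(q,3,True)[:,0]
    print(n,"bed",cv2.contourArea(q))
    for u,v in p: print("  ",(u,v),np.round(onz(c,u,v,.026),4))
E
```

```text
scene 723.0 [[269, 343], [242, 348], [247, 372], [274, 367]]
   (np.int32(269), np.int32(343)) [ 0.614  -0.2255  0.084 ] [ 0.5933 -0.2197  0.036 ]
   (np.int32(242), np.int32(348)) [ 0.6023 -0.2658  0.084 ] [ 0.581  -0.2624  0.036 ]
   (np.int32(247), np.int32(372)) [ 0.6413 -0.2744  0.084 ] [ 0.6222 -0.2715  0.036 ]
   (np.int32(274), np.int32(367)) [ 0.6529 -0.2351  0.084 ] [ 0.6345 -0.2299  0.036 ]
side 808.0 [[456, 247], [443, 250], [439, 266], [450, 286], [464, 282], [468, 267]]
   (np.int32(456), np.int32(247)) [ 0.6318 -0.2302  0.084 ] [ 0.6751 -0.1958  0.036 ]
   (np.int32(443), np.int32(250)) [ 0.6087 -0.2249  0.084 ] [ 0.65   -0.1901  0.036 ]
   (np.int32(439), np.int32(266)) [ 0.5788 -0.2497  0.084 ] [ 0.6174 -0.217   0.036 ]
   (np.int32(450), np.int32(286)) [ 0.5647 -0.2907  0.084 ] [ 0.6022 -0.2616  0.036 ]
   (np.int32(464), np.int32(282)) [ 0.5886 -0.2952  0.084 ] [ 0.6282 -0.2665  0.036 ]
   (np.int32(468), np.int32(267)) [ 0.6164 -0.2744  0.084 ] [ 0.6583 -0.2439  0.036 ]
scene bed 11515.5
   (np.int32(505), np.int32(273)) [0.6615 0.2128 0.026 ]
   (np.int32(501), np.int32(282)) [0.6731 0.1949 0.026 ]
   (np.int32(463), np.int32(320)) [0.703  0.0915 0.026 ]
   (np.int32(424), np.int32(324)) [0.6786 0.0285 0.026 ]
   (np.int32(365), np.int32(273)) [ 0.5459 -0.0098  0.026 ]
   (np.int32(365), np.int32(230)) [0.4647 0.0373 0.026 ]
   (np.int32(442), np.int32(205)) [0.4823 0.1996 0.026 ]
   (np.int32(494), np.int32(243)) [0.6003 0.2349 0.026 ]
side bed 3038.0
   (np.int32(367), np.int32(168)) [0.691  0.1008 0.026 ]
   (np.int32(305), np.int32(210)) [0.5022 0.0425 0.026 ]
   (np.int32(264), np.int32(186)) [0.4682 0.1554 0.026 ]
   (np.int32(326), np.int32(149)) [0.6544 0.2123 0.026 ]
```

View pics/crop.png

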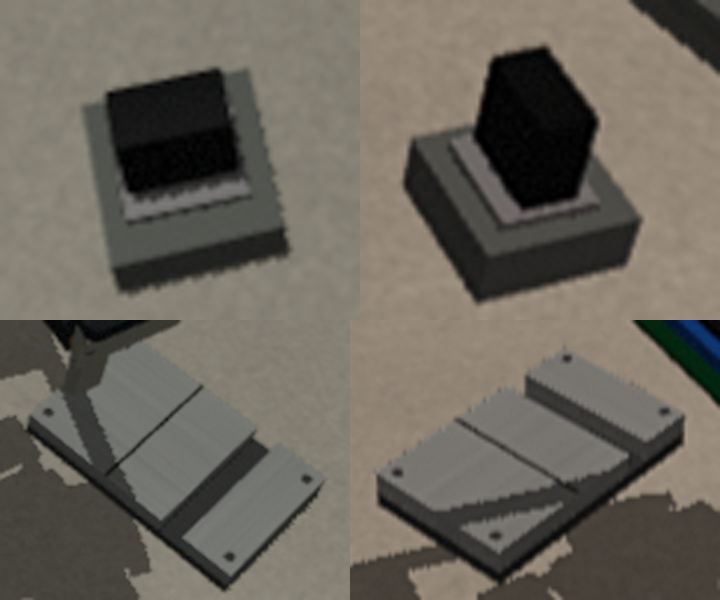

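The crop confirms the flat rectangular handle on a rectangular flange. The bed's line and groove are also clear: the groove is towards the far-x end, so +x of the bed is about +17°. The estimates are:

| Item | Centre (x, y) | Direction |
|---|---|---|
| Probe | (0.615, -0.249) | x-axis about -17.5° |
| Groove | (0.622, 0.141) | bed +x about +17° |

The handle edge measures 46.8 mm and the bed about 198 x 118 mm, which fits the given sizes. Moving above the probe.

>>> {"op": "send_rows", "data": {
  "plan": [
    [[9,0,-36],0,1],
    [[9,0,-36],0,1],
    [[9,0,-36],0,1],
    [[9,0,-36],0,1],
    [[9,0,-36],0,1]
  ],
  "force": 25
}}

```text
t: 0.65
eef_pos: [0.595, -0.1813, 0.2183]
ee_rot: [0.707, -0.707, 0.0, 0.0]
force: [0.3, 0.3, 0.4]
opening: 0.0928
```

>>> {"op": "send_rows", "data": {
  "plan": [
    [[10,0,-35],0,1],
    [[10,0,-34],0,1],
    [[0,0,0],6,1],
    [[0,0,0],6,1],
    [[0,0,0],5.5,1]
  ]
}}

```text
t: 1.15
eef_pos: [0.6147, -0.2495, 0.2178]
ee_rot: [0.699, -0.698, 0.11, -0.109]
force: [0.3, -0.1, -0.3]
opening: 0.0929
```

```bash
python3 - <<'E'
from h import *
c=get_image("wrist"); s=read_state(); print(s["t"],s["eef_pos"],s["ee_rot"])
f=c["frame"].copy()
m=(f.max(2)<40).astype(np.uint8)
cs,_=cv2.findContours(m,0,2)
for q in cs:
    if cv2.contourArea(q)>300: print(cv2.contourArea(q),cv2.boundingRect(q),[(p.tolist(),np.round(onz(c,*p,.084)[:2],4).tolist()) for p in cv2.approxPolyDP(q,4,True)[:,0]])
u,v=pix(c,[.615,-.249,.084]); print(u,v); cv2.circle(f,(int(u),int(v)),4,(255,0,0),1)
save("w1",f)
E
```

```text
1.2 [ 0.61475955 -0.24924157  0.21788918] [ 0.69855969 -0.69818931  0.11118483 -0.1103811 ]
23455.0 (0, 287, 640, 193) [([0, 317], [0.3502, -0.2378]), ([0, 373], [0.3254, -0.2821]), ([22, 375], [0.3417, -0.2893]), ([33, 426], [0.3269, -0.336]), ([27, 431], [0.3196, -0.3389]), ([19, 426], [0.3155, -0.3324]), ([15, 432], [0.3094, -0.3367]), ([15, 427], [0.3118, -0.3322]), ([0, 427], [0.2996, -0.3283]), ([0, 470], [0.2776, -0.3678]), ([23, 466], [0.2989, -0.3701]), ([43, 479], [0.3091, -0.3879]), ([115, 479], [0.3697, -0.4073]), ([103, 402], [0.3938, -0.3326]), ([85, 403], [0.379, -0.329]), ([63, 424], [0.3521, -0.3419]), ([48, 423], [0.3404, -0.3372]), ([39, 410], [0.3392, -0.3234]), ([43, 364], [0.3628, -0.2854]), ([67, 337], [0.3925, -0.2695]), ([82, 339], [0.4031, -0.2747]), ([93, 356], [0.4048, -0.2912]), ([66, 362], [0.3815, -0.2894]), ([585, 363], [0.7822, -0.4183]), ([558, 357], [0.7623, -0.4062]), ([567, 340], [0.7716, -0.3933]), ([584, 337], [0.785, -0.3948]), ([608, 366], [0.7996, -0.4267]), ([613, 386], [0.801, -0.4466]), ([610, 413], [0.7951, -0.4719]), ([603, 423], [0.7881
[... 448 characters left out ...]
 [0.6813, -0.3813]), ([197, 358], [0.4841, -0.3184]), ([217, 320], [0.5119, -0.2921]), ([215, 287], [0.5206, -0.2658]), ([161, 358], [0.4564, -0.3095]), ([96, 358], [0.4063, -0.2935]), ([87, 317], [0.4154, -0.2586])]
1717.0 (105, 229, 58, 44) [([160, 235], [0.4968, -0.2149]), ([150, 229], [0.4916, -0.2084]), ([123, 234], [0.4709, -0.2058]), ([109, 243], [0.458, -0.2089]), ([106, 259], [0.4504, -0.2197]), ([117, 270], [0.4546, -0.2302]), ([135, 272], [0.467, -0.2359]), ([160, 249], [0.4925, -0.2249])]
2163.5 (309, 188, 37, 68) [([339, 188], [0.6343, -0.222]), ([311, 190], [0.6146, -0.2173]), ([313, 255], [0.6006, -0.2644]), ([344, 252], [0.6236, -0.2692])]
324.9529564704064 230.47335716738016
```

View pics/w1.png

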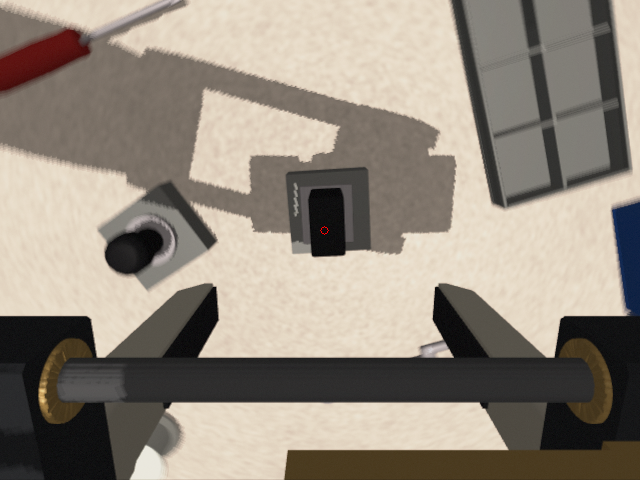

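The wrist view shows the flat handle at (327,222), with the round probe well to the left at (140,240). Its rest is turned about +3.5° from the tool's axes, so I correct the roll by -3° and shift 1 mm in x and 3 mm in z, then descend.

>>> {"op": "send_rows", "data": {
  "plan": [
    [[0,0,0],-3,1],
    [[1,40,3],0,1],
    [[0,40,0],0,1],
    [[0,40,0],0,1],
    [[0,30,0],0,1]
  ]
}}

```text
t: 1.7
eef_pos: [0.6155, -0.2454, 0.0657]
ee_rot: [0.702, -0.701, 0.089, -0.087]
force: [0.4, 0.5, -0.7]
opening: 0.0929
```

>>> {"op": "send_rows", "data": {
  "plan": [
    [[0,12,0],0,1],
    [[0,10,0],0,1],
    [[0,0,0],0,1],
    [[0,0,0],0,0.6],
    [[0,0,0],0,0.4]
  ]
}}

```text
t: 2.2
eef_pos: [0.6179, -0.247, 0.0485]
ee_rot: [-0.701, 0.702, -0.088, 0.09]
force: [-0.3, 0.9, 0.3]
opening: 0.081
```

>>> {"op": "send_rows", "data": {
  "plan": [
    [[0,0,0],0,0.3],
    [[0,0,0],0,0.2],
    [[0,0,0],0,0.1],
    [[0,0,0],0,0],
    [[0,0,0],0,0]
  ]
}}

```text
t: 2.7
eef_pos: [0.6167, -0.2463, 0.0467]
ee_rot: [-0.701, 0.701, -0.089, 0.089]
force: [1.0, -0.8, -0.7]
opening: 0.0413
```

>>> {"op": "send_rows", "data": {
  "plan": [
    [[0,0,0],0,0],
    [[0,0,0],0,0],
    [[0,0,0],0,0],
    [[0,0,0],0,0],
    [[0,0,0],0,0]
  ]
}}

```text
t: 3.2
eef_pos: [0.6167, -0.2463, 0.0466]
ee_rot: [0.701, -0.701, 0.089, -0.089]
force: [0.5, 0.9, 0.5]
opening: 0.026
```

```bash
python3 - <<'E'
from h import *
for n in("side",):
    c=get_image(n); save("g_"+n,cv2.resize(c["frame"][180:340,330:530],(800,600)))
s=read_state(); print(s["t"],s["eef_pos"],s["ee_rot"],s["force"],s["wrist_torque"],s["opening"])
E
```

```text
3.25 [ 0.61665603 -0.24630088  0.04654232] [ 0.70148075 -0.70142497  0.0893086  -0.08917254] [ 0.36205607  0.73120517 -0.47088113] [-0.08294424  0.02312035  0.00190943] 0.02557564545673451
```

View pics/g_side.png

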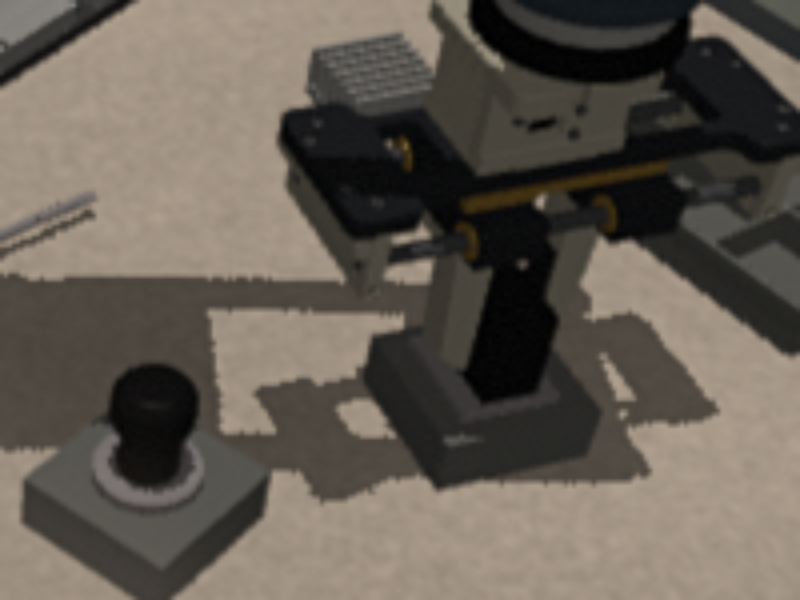

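Gripped at 26 mm opening, handle between the pads, and the round probe untouched at (155,420) in the crop. Lifting, turning to the bed's direction, and moving across.

>>> {"op": "send_rows", "data": {
  "plan": [
    [[0,-10,0],0,0],
    [[0,-20,0],0,0],
    [[0,-30,0],0,0],
    [[0,-30,0],0,0],
    [[0,0,0],-7.5,0]
  ]
}}

```text
t: 3.75
eef_pos: [0.6194, -0.2478, 0.1428]
ee_rot: [-0.704, 0.707, -0.04, 0.046]
force: [0.6, -0.1, -1.2]
opening: 0.0262
```

>>> {"op": "send_rows", "data": {
  "plan": [
    [[0,0,0],-8,0],
    [[0,0,0],-8,0],
    [[0,0,0],-8,0],
    [[2,0,30],0,0],
    [[2,0,41],0,0]
  ]
}}

```text
t: 4.25
eef_pos: [0.5999, -0.1784, 0.137]
ee_rot: [-0.699, 0.7, 0.104, -0.103]
force: [0.4, 1.0, -0.9]
opening: 0.026
```

>>> {"op": "send_rows", "data": {
  "plan": [
    [[2,0,41],0,0],
    [[2,0,41],0,0],
    [[2,0,41],0,0],
    [[2,0,41],0,0],
    [[2,0,41],0,0]
  ]
}}

```text
t: 4.75
eef_pos: [0.5489, 0.0232, 0.1374]
ee_rot: [-0.699, 0.699, 0.105, -0.104]
force: [0.3, 1.1, -1.2]
opening: 0.026
```

>>> {"op": "send_rows", "data": {
  "plan": [
    [[2,0,41],0,0],
    [[2,0,32],0,0],
    [[0,0,20],0,0],
    [[0,0,0],0,0],
    [[0,0,0],0,0]
  ]
}}

```text
t: 5.25
eef_pos: [0.5262, 0.1119, 0.1372]
ee_rot: [-0.699, 0.699, 0.105, -0.105]
force: [-1.0, 0.4, -1.2]
opening: 0.0261
```

```bash
python3 - <<'E'
from h import *
import pickle
d={n:get_image(n) for n in("wrist","scene","side")}; pickle.dump(d,open("c1.pkl","wb"))
s=read_state(); print(s["t"],s["eef_pos"],s["ee_rot"],s["force"],s["wrist_torque"],s["opening"])
f=d["wrist"]["frame"].copy()
ex=np.array([np.cos(np.radians(17)),np.sin(np.radians(17)),0]); ey=np.array([-ex[1],ex[0],0]); g=np.array([.622,.1409,.026])
for X in(-.065,-.01,.01):
  for Y in(-.06,.06):
    print(X,Y,np.round(pix(d["wrist"],g+X*ex+Y*ey),1)); cv2.circle(f,tuple(int(q) for q in pix(d["wrist"],g+X*ex+Y*ey)),3,(255,0,0),1)
save("w2",f)
E
```

```text
5.4 [0.52652047 0.11081137 0.13686385] [-0.69926902  0.69953114  0.1042443  -0.10398143] [ 0.51993915 -0.38978213 -2.46522595] [ 6.31799747e-05 -3.60145336e-02  1.94712603e-03] 0.025785982228723536
-0.065 -0.06 [372.3 318.4]
-0.065 0.06 [378.1 149.8]
-0.01 -0.06 [447.8 318.5]
-0.01 0.06 [462.3 150. ]
0.01 -0.06 [475.2 318.6]
0.01 0.06 [492.8 150. ]
```

View pics/w2.png

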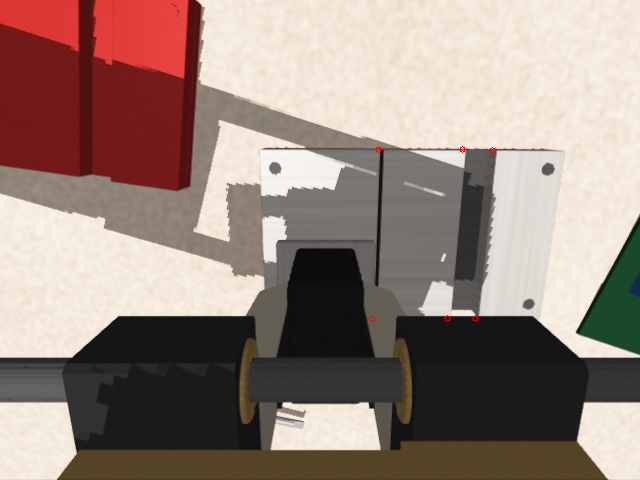

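The wrist view shows the groove at (465–493,149) down to (453–479,310), and the line at (380,149)–(377,285). Against my prediction that is about +2 mm along x and +0.8° of turn, so the groove is at about (0.624, 0.1415), angle 17.8°. The flange is centred under the tool, at groove x about -0.102. Lowering now.

>>> {"op": "send_rows", "data": {
  "plan": [
    [[0,30,0],-0.8,0],
    [[0,30,0],0,0],
    [[0,15,0],0,0],
    [[0,3,0],0,0],
    [[0,0,0],0,0]
  ]
}}

```text
t: 5.9
eef_pos: [0.5262, 0.111, 0.0584]
ee_rot: [0.699, -0.699, -0.109, 0.109]
force: [0.8, -0.1, -1.0]
opening: 0.0256
```

>>> {"op": "send_rows", "data": {
  "plan": [
    [[0,1,0],0,0],
    [[0,1,0],0,0],
    [[0,1,0],0,0],
    [[0,0,0],0,0]
  ]
}}

```text
t: 6.3
eef_pos: [0.5263, 0.1119, 0.0561]
ee_rot: [-0.699, 0.699, 0.11, -0.109]
force: [-0.1, -0.4, -1.6]
opening: 0.0257
```

>>> {"op": "send_rows", "data": {
  "plan": [
    [[0,1,0],0,0],
    [[0,0,0],0,0]
  ]
}}

```text
t: 6.5
eef_pos: [0.526, 0.1119, 0.0547]
ee_rot: [-0.699, 0.699, 0.109, -0.109]
force: [-0.7, 0.6, -1.5]
opening: 0.0259
```

>>> {"op": "send_rows", "data": {
  "plan": [
    [[0,1,0],0,0],
    [[0,0,0],0,0]
  ]
}}

```text
t: 6.7
eef_pos: [0.5261, 0.1119, 0.0545]
ee_rot: [-0.699, 0.699, 0.11, -0.109]
force: [-2.9, 0.9, 6.4]
opening: 0.0254
```

>>> {"op": "send_rows", "data": {
  "plan": [
    [[0,0.5,0],0,0],
    [[0,0,0],0,0]
  ]
}}

```text
t: 6.9
eef_pos: [0.5261, 0.1119, 0.0545]
ee_rot: [-0.699, 0.699, 0.11, -0.109]
force: [-3.4, -1.1, 10.6]
opening: 0.026
```

Contact at TCP z = 0.0545, as predicted, with about 10 N. Dragging along +x.

>>> {"op": "send_rows", "data": {
  "plan": [
    [[3,0,0],0,0],
    [[5,0,0],0,0],
    [[5,0,0],0,0],
    [[5,0,0],0,0],
    [[5,0,0],0,0]
  ]
}}

```text
t: 7.4
eef_pos: [0.5467, 0.1184, 0.0545]
ee_rot: [-0.698, 0.699, 0.109, -0.11]
force: [-7.4, -2.5, 13.8]
opening: 0.0257
```

>>> {"op": "send_rows", "data": {
  "plan": [
    [[5,0,0],0,0],
    [[5,0,0],0,0],
    [[5,0,0],0,0],
    [[5,0,0],0,0],
    [[5,0,0],0,0]
  ]
}}

```text
t: 7.9
eef_pos: [0.5707, 0.1261, 0.0545]
ee_rot: [-0.698, 0.699, 0.109, -0.11]
force: [-6.0, -2.8, 12.3]
opening: 0.0259
```

>>> {"op": "send_rows", "data": {
  "plan": [
    [[4,0,0],0,0],
    [[4,0,0],0,0],
    [[4,0,0],0,0],
    [[4,0,0],0,0],
    [[4,0,0],0,0]
  ]
}}

```text
t: 8.4
eef_pos: [0.5898, 0.1323, 0.0545]
ee_rot: [-0.698, 0.699, 0.109, -0.11]
force: [-7.0, -1.9, 11.0]
opening: 0.0259
```

>>> {"op": "send_rows", "data": {
  "plan": [
    [[4,0,0],0,0],
    [[4,0,0],0,0],
    [[4,0,0],0,0],
    [[4,0,0],0,0],
    [[0,0,0],0,0]
  ]
}}

```text
t: 8.9
eef_pos: [0.606, 0.1374, 0.0545]
ee_rot: [-0.698, 0.699, 0.109, -0.11]
force: [-3.2, -1.3, 8.7]
opening: 0.0261
```

>>> {"op": "send_rows", "data": {
  "plan": [
    [[3,0,0],0,0],
    [[3,0,0],0,0],
    [[3,0,0],0,0],
    [[0,0,0],0,0]
  ]
}}

```text
t: 9.3
eef_pos: [0.6143, 0.1401, 0.0545]
ee_rot: [-0.698, 0.699, 0.109, -0.11]
force: [-4.5, -0.3, 9.0]
opening: 0.0259
```

>>> {"op": "send_rows", "data": {
  "plan": [
    [[2,0,0],0,0],
    [[2,0,0],0,0],
    [[0,0,0],0,0]
  ]
}}

```text
t: 9.6
eef_pos: [0.6186, 0.1415, 0.0537]
ee_rot: [-0.699, 0.699, 0.11, -0.109]
force: [0.1, -0.0, -0.6]
opening: 0.026
```

>>> {"op": "send_rows", "data": {
  "plan": [
    [[2,0,0],0,0],
    [[0,0,0],0,0]
  ]
}}

```text
t: 9.8
eef_pos: [0.6205, 0.1422, 0.0528]
ee_rot: [0.699, -0.699, -0.109, 0.109]
force: [-0.5, -0.3, -1.4]
opening: 0.0259
```

>>> {"op": "send_rows", "data": {
  "plan": [
    [[2,0,0],0,0],
    [[0,0,0],0,0]
  ]
}}

```text
t: 10.0
eef_pos: [0.6224, 0.1428, 0.0529]
ee_rot: [0.699, -0.699, -0.109, 0.109]
force: [-0.9, -0.3, -0.3]
opening: 0.0258
```

Contact was lost at x of about -0.006, exactly where the tongue should clear the edge. Now centred, so I press it down about 10 mm.

>>> {"op": "send_rows", "data": {
  "plan": [
    [[1,1,0],0,0],
    [[0,3,0],0,0],
    [[0,3,0],0,0],
    [[0,2,0],0,0],
    [[0,0,0],0,0]
  ]
}}

```text
t: 10.5
eef_pos: [0.6228, 0.1429, 0.0436]
ee_rot: [0.699, -0.699, -0.109, 0.11]
force: [-0.3, 0.1, -1.6]
opening: 0.026
```

>>> {"op": "send_rows", "data": {
  "plan": [
    [[0,1,0],0,0],
    [[0,0.5,0],0,0],
    [[0,0,0],0,0]
  ]
}}

```text
t: 10.8
eef_pos: [0.6232, 0.143, 0.0427]
ee_rot: [-0.699, 0.699, 0.109, -0.109]
force: [0.2, -0.5, -1.5]
opening: 0.0261
```

>>> {"op": "send_rows", "data": {
  "plan": [
    [[0,0.6,0],0,0],
    [[0,0,0],0,0],
    [[0,0,0],0,0]
  ]
}}

```text
t: 11.1
eef_pos: [0.6233, 0.143, 0.0426]
ee_rot: [-0.699, 0.699, 0.11, -0.109]
force: [-1.8, -0.0, 3.4]
opening: 0.0258
```

Flange contact at TCP z = 0.0426, which is 12 mm below the drag height and so fully home. Releasing, then lifting clear.

>>> {"op": "send_rows", "data": {
  "plan": [
    [[0,0,0],0,0.4],
    [[0,0,0],0,0.5],
    [[0,0,0],0,0.6],
    [[0,0,0],0,0.7],
    [[0,0,0],0,0.8]
  ]
}}

```text
t: 11.6
eef_pos: [0.6232, 0.143, 0.042]
ee_rot: [0.699, -0.699, -0.109, 0.109]
force: [0.1, -0.8, -0.5]
opening: 0.0612
```

>>> {"op": "send_rows", "data": {
  "plan": [
    [[0,0,0],0,0.8],
    [[0,0,0],0,0.8],
    [[0,0,0],0,0.8],
    [[0,0,0],0,0.8],
    [[0,0,0],0,0.8]
  ]
}}

```text
t: 12.1
eef_pos: [0.6231, 0.143, 0.042]
ee_rot: [0.699, -0.699, -0.109, 0.109]
force: [-0.2, 0.3, 0.1]
opening: 0.0743
```

>>> {"op": "send_rows", "data": {
  "plan": [
    [[0,-10,0],0,0.8],
    [[0,-25,0],0,0.8],
    [[0,-35,0],0,0.8],
    [[0,-35,0],0,0.8],
    [[0,-25,0],0,0.8]
  ]
}}

```text
t: 12.6
eef_pos: [0.624, 0.1431, 0.1756]
ee_rot: [-0.698, 0.699, 0.111, -0.108]
force: [0.4, 0.4, 0.3]
opening: 0.0745
```

>>> {"op": "send_rows", "data": {
  "plan": [
    [[0,-10,0],0,0.8],
    [[0,0,0],0,0.8],
    [[0,0,0],0,0.8],
    [[0,0,0],0,0.8]
  ]
}}

```text
t: 13.0
eef_pos: [0.6221, 0.1429, 0.18]
ee_rot: [0.699, -0.698, -0.108, 0.111]
force: [-0.1, 0.2, -0.2]
opening: 0.0744
```

```bash
python3 - <<'E'
from h import *
w=get_image("wrist"); d=get_image("side"); s=read_state(); print(s["t"],s["eef_pos"],s["force"],s["opening"])
save("end",np.hstack([cv2.resize(w["frame"],(400,300)),cv2.resize(d["frame"][110:230,240:400],(400,300))]))
E
```

```text
13.1 [0.62231854 0.14291842 0.18028362] [-0.58007595 -0.39823373 -0.09285361] 0.07427600018683822
```

View pics/end.png

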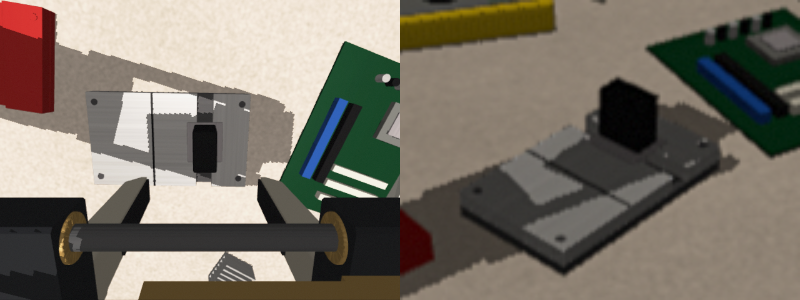

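The probe stands upright in the groove at wrist-half pixel (205,148), flange flat on the bed and centred on the groove line. The gripper is clear.

```bash
python3 -c "
from rig import hand_in; print(hand_in())"
```

```text
the job is handed in; nothing more can be done
None
```

I took the flat-handled probe from its rest and set it down on the bed about 0.10 m behind the groove. I then dragged it to the groove with about 9–14 N upward force at each reading. It dropped in, I pressed it home and released it, and handed the job in at about 13 s.

- **Drag:** contact was lost about 6 mm before the groove's centre line, where the tongue should clear the edge.
- **Depth:** the flange met the bed 12 mm below the drag height, so the probe is fully home.
- **Final picture:** the probe stands upright and centred on the groove, with the gripper well clear.
- **Round-handled probe:** it stood untouched when I gripped the other one. I did not look at it again after that.
- **Disagreements:** the first camera estimates were off by about 2 mm and 1° for the bed, and by about 3° for the probe's angle. I corrected both from the wrist camera before gripping or placing.

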